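# Find the proud pad on a pump base by touch and press it level

### The job

One of the six black pads on the blue pump base stands a few millimetres proud, too little to trust to the eye. Take the orange-handled probe from its fork, feel the pads lightly with its tip to find the high one, and press that one down with the probe until it is level with the other five, without driving it or any other pad down too far. Then hang the probe upright in its fork again, let go, and leave the other things on the bench alone.

Things in the scene. Friction and masses are not known exactly. Their poses are not given: they have to be found in the camera images.
- frame: fixed base of the pump stand: dark steel frame 170 x 200, 25 tall, on the bench. Origin: centre of its underside; z up. Over it, packed up on corner studs, lies a fixed blue deck plate 150 x 190 x 10 thick. The gap between frame and deck is 4 to 14 mm, differs every time and is not reported. Six alike black pads stand on the deck in two rows of three
- middle (a point): centre of the frame, 25 above the bench. About the pads: round, 28 across; a level pad's top is 12 above the deck, so 51 to 61 above the bench; one pad stands 3 to 4.5 higher than the other five. Tight press fit: a pad stays put under a light touch, slides down from about 14 N and stays where pushed; no stop at the level height, and no pulling it up again
- place_1 (a point): point on the vertical centre line of the near right pad (names as seen from the robot with the frame straight), 25 mm above the bench, level with the frame's top; not at the pad's height. Pads are 62 mm apart along a row and the two rows 72 mm apart
- place_2 (a point): point on the vertical centre line of the near middle pad (names as seen from the robot with the frame straight), 25 mm above the bench, level with the frame's top; not at the pad's height. Pads are 62 mm apart along a row and the two rows 72 mm apart
- place_3 (a point): point on the vertical centre line of the near left pad (names as seen from the robot with the frame straight), 25 mm above the bench, level with the frame's top; not at the pad's height. Pads are 62 mm apart along a row and the two rows 72 mm apart
- place_4 (a point): point on the vertical centre line of the far right pad (names as seen from the robot with the frame straight), 25 mm above the bench, level with the frame's top; not at the pad's height. Pads are 62 mm apart along a row and the two rows 72 mm apart
- place_5 (a point): point on the vertical centre line of the far middle pad (names as seen from the robot with the frame straight), 25 mm above the bench, level with the frame's top; not at the pad's height. Pads are 62 mm apart along a row and the two rows 72 mm apart
- place_6 (a point): point on the vertical centre line of the far left pad (names as seen from the robot with the frame straight), 25 mm above the bench, level with the frame's top; not at the pad's height. Pads are 62 mm apart along a row and the two rows 72 mm apart
- pad_a (a joint): height of one of the six pads above (+) or below (-) its level height, in m; range -0.007 to 0.007. The five good pads read within 0.0005 of 0 at the start. Which letter sits at which place is shuffled every time, so this does not tell where the pad is
- pad_b (a joint): height of one of the six pads above (+) or below (-) its level height, in m; range -0.007 to 0.007. The five good pads read within 0.0005 of 0 at the start. Which letter sits at which place is shuffled every time, so this does not tell where the pad is
- pad_c (a joint): height of one of the six pads above (+) or below (-) its level height, in m; range -0.007 to 0.007. The five good pads read within 0.0005 of 0 at the start. Which letter sits at which place is shuffled every time, so this does not tell where the pad is
- pad_d (a joint): height of one of the six pads above (+) or below (-) its level height, in m; range -0.007 to 0.007. The five good pads read within 0.0005 of 0 at the start. Which letter sits at which place is shuffled every time, so this does not tell where the pad is
- pad_e (a joint): height of one of the six pads above (+) or below (-) its level height, in m; range -0.007 to 0.007. The five good pads read within 0.0005 of 0 at the start. Which letter sits at which place is shuffled every time, so this does not tell where the pad is
- pad_f (a joint): height of one of the six pads above (+) or below (-) its level height, in m; range -0.007 to 0.007. The five good pads read within 0.0005 of 0 at the start. Which letter sits at which place is shuffled every time, so this does not tell where the pad is
- probe: the hand probe, loose, 0.16 kg, hanging upright in its grey fork holder. Origin: centre of the rounded lower tip of its 10 mm thick steel shaft; z points up along it. 70 above the tip sits a round collar 36 across, 6 thick; above it, from 76 to 146, a square orange handle 22 x 22 with faces across the probe's x and y
- fork (a point): place of the probe in its fixed grey holder: midway between two level steel prongs, each 11 wide, at their top, 95 above the bench. The slot is 18 wide and runs along this point's x from 22 before it (open end, towards the robot) to 40 behind; nothing of the holder is higher. The probe hangs with its collar on the prongs, its tip 25 above the bench, and goes in from above
- pump: small green garden pump, 142 long, lying on its foot; a bystander, loose, origin at its underside centre; not to be disturbed
- wrench: open-ended wrench lying flat; a bystander, loose, origin at its underside; not to be disturbed
- screwdriver: screwdriver lying flat; a bystander, loose, origin at its underside; not to be disturbed
- coupling: short brass hose coupling, 52 across, 30 tall; a bystander, loose, origin at its underside centre; not to be disturbed
- cleaner: tall green cleaner bottle, 72 across, 190 tall; a bystander, loose, origin at its underside centre; not to be disturbed
- jar: glass jar with blue cap, 68 across, 80 tall; a bystander, loose, origin at its underside centre; not to be disturbed
- carton: small cardboard carton, 110 x 160 x 90 tall; a bystander, loose, origin at its underside centre; not to be disturbed
There are look-alikes about, which are no part of the job. There is more than one size of the probe; the job needs the largest.

How it is judged (in metres and radians):
On the way, in this order (a step that is already met when the one before it is completed fails the run):
1. the probe is lifted out of its fork (distance of probe from where it was at the start of the episode above 0.06 m), for 0.1 s.
2. all six pads lie within 1.5 mm of level while the probe's tip is over the pump base, less than 90 mm above the bench (value of joint pad_a between -0.0015 and 0.0015 m and value of joint pad_b between -0.0015 and 0.0015 m and value of joint pad_c between -0.0015 and 0.0015 m and value of joint pad_d between -0.0015 and 0.0015 m and value of joint pad_e between -0.0015 and 0.0015 m and value of joint pad_f between -0.0015 and 0.0015 m and x of probe in the frame of frame between -0.08 and 0.08 m and y of probe in the frame of frame between -0.1 and 0.1 m and height (world z) of probe below 0.09 m), for 0.1 s.
At the end, for the whole second after the job is handed in: All six pads lie within 1.5 mm of level; the probe hangs at rest, released, in its fork: tip within 22 mm of the fork point seen from above and 20 to 30 mm above the bench, leaning less than 0.15 rad (value of joint pad_a between -0.0015 and 0.0015 m and value of joint pad_b between -0.0015 and 0.0015 m and value of joint pad_c between -0.0015 and 0.0015 m and value of joint pad_d between -0.0015 and 0.0015 m and value of joint pad_e between -0.0015 and 0.0015 m and value of joint pad_f between -0.0015 and 0.0015 m and horizontal distance between probe and fork below 0.022 m and height (world z) of probe between 0.02 and 0.03 m and angle between probe's own z axis and vertical below 0.15 rad and linear speed of probe below 0.03 m/s and contact force between the fingers and probe below 0.1 N); the robot touches nothing.
It fails at once if a pad is driven more than 2 mm below level (value of joint any of pad_a, pad_b, pad_c, pad_d, pad_e, pad_f below -0.002 m).
It fails at once if a bystander is moved more than 30 mm (distance of any of pump, wrench, screwdriver, coupling, cleaner, jar, carton from where it was at the start of the episode above 0.03 m).
It also fails if it takes over 64 s, if anything falls off the work surface, if the arm or the gripper's body presses on something with over 40 N, if the wrist force passes 120 N, or if a joint passes its speed limit or range.

### The arm

A 6-joint arm with a two-finger parallel gripper is mounted at the origin on the work surface. World frame = base frame: x ahead of the robot, y to its left, z up, the work surface at z = 0. Lengths are in m, angles in degrees, forces in N, time in s.
With the tool pointing down it reaches from about 0.325 to 0.875 m from the base axis. Payload 4.4 kg.
Tool frame: the origin (TCP) lies midway between the tips of the shut fingers; the grasp point (between the pads) lies 19 mm behind it; z points along the fingers, y is the direction in which the jaws open and shut (so a half turn about z gives the same grasp; the last joint's range is limited). The gripper opens to 85 mm and grips with 20 to 120 N. Pads are 22 mm wide; open, the fingers measure 114 mm over their backs; the gripper's body (76 mm by 85 mm) begins 54 mm behind the grasp point. The pads swing forward as they close: fully open they stand 13 mm farther back than shut.
Start: joints at [65.518, 11.837, 88.321, -0, 79.842, -8.623], TCP at [0.157, 0.553, 0.231] pointing down, gripper open.
Joint ranges: [-156.59, 156.59], [-49.26, 127.26], [12.9, 141.05], [-63.56, 243.56], [4.71, 150.69], [-161.64, 161.64]. Speed limits (degrees/s): [159.86, 159.86, 180, 180, 180, 180].

### API

Orientations are given as a 3x3 rotation matrix whose columns are the frame's x, y, z axes.
In Python, from station import manip, cams, order gives the robot as it stands.
- The arm moves only by the tool step_arm, never from a script. Its arguments are lists of equal length, an entry for each row: "grip": the closure in counts, from 0 (fully open) to 255 (shut); "xyz": the shift along the tool's x, y, z in mm, a list of three; "twist": the turn about the tool's z in rad. In form: {"grip": [grip, ...], "xyz": [[dx, dy, dz], ...], "twist": [twist, ...]}. A call has exactly 5 rows; each row is the pose to reach, as a shift and turn from the pose commanded when the call began, along the tool's axes at that moment; what a row does not reach only later rows make up. A row lasts 1/10 s, in which the tool goes at most 50 mm and 8.59 degrees, less where a joint would pass 70% of its speed; a pose out of reach is approached as far as the arm can. A call with a gripper value outside its range is refused whole. The fingers move at their own pace and stop on an object; the grip force is fixed at half the most. Time passes only in rows, so rows that repeat a pose let the fingers close, or fill a call up. It gives the time, the measured TCP pose, the force and the opening at its end, in the units of the state.
- manip.state(): the state, without advancing time (a new reading comes with each control period).
- cams.grab_frame(name): name is "scene" or "top" or "wrist"; returns the picture (420x560x3 uint8, red, green, blue); there is no depth.
- cams.calibration(name): a dict with "vertical_fov" (degrees; the focal length in pixels is half the picture's height over the tangent of half this angle, whatever the lens; pixels are square), "cx", "cy" (the principal point, pixels), "k1" (the pictures are not rectified: a ray, as slopes to the right and down, at radius r is drawn at 1 + k1 r^2 times it, then the intrinsics apply), "origin" and "orientation" of the camera in the world. Camera axes: x right, y up, looking along -z (the intrinsics and any distortion apply to the point x, -y, -z); pixel columns grow to the right and rows downward; lengths in m; the calibration is good to about 2 mm. A picture is of the moment at which its call begins: read the wrist's pose just before it. calibration takes no time and is no camera call; for the wrist camera it gives the pose at the moment of the call.
- order.sign_off(): hands the job in, once; it reports no verdict.
The state is a dict: "t": time; "q": joint angles; "joint_velocities": joint speeds; "tau": joint torques, N m; "position": TCP position; "ee_rot": TCP orientation; "force": force on the tool from outside, world axes, zero at the start; "wrist_torque": the same for the moment, N m; "finger_gap": finger opening in m.
Only numpy, scipy, OpenCV 4.12 (cv2) and the standard library are available. Lean on these libraries where they do the work, as an engineer would, in place of code of your own. Each camera call takes 0.05 s, during which the arm holds its last target. There are 200 camera calls.

## Working session

There is one attempt and no reset: what is moved stays moved. The work goes in short steps, Python scripts to look and compute and a tool call to move; the robot and the scene stay as the last step left them, time stands still between calls to the robot, and variables do not carry over. Pictures are saved under pics/ and viewed, about 8 in all and at most 12, crops included, and the job is handed in when it is done.

Besides the shell and the picture viewer there is one more tool, called after "Call:" as name([rows], argument=value, ...), one row to a line, values as JSON. step_arm: Moves the arm, as the interface text tells. Its arguments: {"type":"object","properties":{"grip":{"type":"array"},"xyz":{"type":"array"},"twist":{"type":"array"}},"required":["grip","xyz","twist"]}

```bash
mkdir -p pics
cat > h.py <<'E'
import numpy as np, cv2
from station import manip, cams, order
def grab(n,f=None):
    im=cams.grab_frame(n)[:,:,::-1].copy()
    if f: cv2.imwrite('pics/'+f,im)
    return im
def ray(n,uv,c=None):
    c=c or cams.calibration(n); f=210/np.tan(np.radians(c['vertical_fov'])/2)
    K=np.array([[f,0,c['cx']],[0,f,c['cy']],[0,0,1.]])
    p=cv2.undistortPoints(np.array([[uv]],float),K,np.array([c['k1'],0,0,0.]))[0,0]
    d=np.array(c['orientation'])@np.array([p[0],-p[1],-1]); return np.array(c['origin']),d
def onz(n,uv,z,c=None):
    o,d=ray(n,uv,c); return o+d*(z-o[2])/d[2]
def proj(n,P,c=None):
    c=c or cams.calibration(n); f=210/np.tan(np.radians(c['vertical_fov'])/2)
    q=np.array(c['orientation']).T@(np.array(P)-np.array(c['origin'])); s=np.array([q[0],-q[1]])/-q[2]
    s=s*(1+c['k1']*(s@s)); return s*f+[c['cx'],c['cy']]
E
python3 - <<'E'
from h import *
a=grab('scene','s0.png');b=grab('top','t0.png')
s=manip.state();print(s['t'],s['position'],s['ee_rot'],s['force'],s['finger_gap'])
for n in('scene','top'):print(cams.calibration(n))
E
```

```text
0.1 [0.15686207 0.55247424 0.23020103] [[-9.61942200e-01  2.73251645e-01 -8.61441183e-04]
 [ 2.73252835e-01  9.61940330e-01 -1.92116313e-03]
 [ 3.03694029e-04 -2.08343913e-03 -9.99997784e-01]] [-1.06352179 -0.87279829 -0.18506432] 0.085745882828036
{'vertical_fov': 54.48952654778455, 'cx': 278.52496211886637, 'cy': 207.43755187298635, 'k1': -0.07426313497721121, 'origin': array([1.12570865, 0.51511328, 0.9800434 ]), 'orientation': array([[-0.6553148 , -0.56848192,  0.49738397],
       [ 0.75533515, -0.48829815,  0.43707406],
       [-0.00559703,  0.66211269,  0.74938338]])}
{'vertical_fov': 51.966892498322515, 'cx': 272.97841172843914, 'cy': 210.80269738599, 'k1': -0.03679243405753843, 'origin': array([0.37591477, 0.01574783, 1.31579565]), 'orientation': array([[ 4.60670436e-04,  9.90192203e-01, -1.39711092e-01],
       [-9.99995335e-01,  8.78020444e-04,  2.92561388e-03],
       [ 3.01958925e-03,  1.39709093e-01,  9.90187988e-01]])}
```

View pics/s0.png

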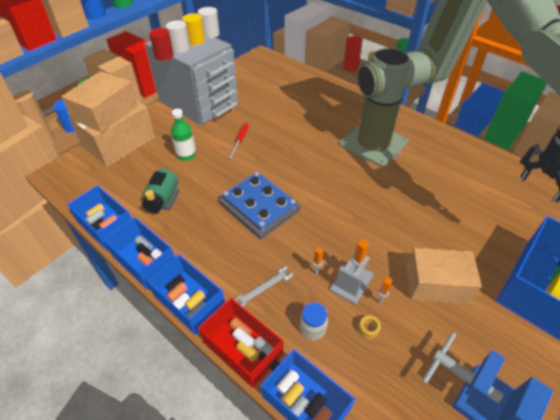

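View pics/t0.png

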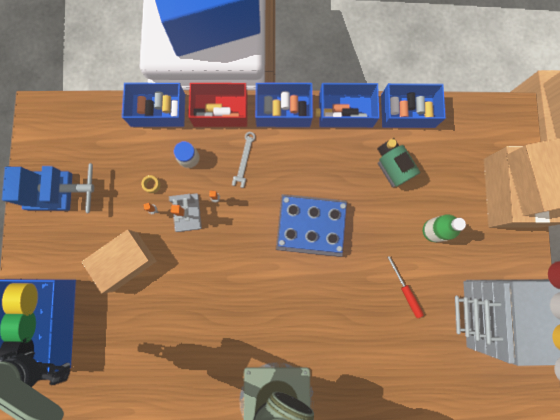

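Scene: three orange-handled things at (318,258), (361,252) and (385,288). In the top view they are at (213,195), (176,209) and (150,208). The middle one stands in the grey fork and looks largest. The pump base is at about (313,225) in top. Next I'll confirm with an enlarged crop and measure.

```bash
cat > m.py <<'E'
from h import *
a=cv2.imread('pics/s0.png');b=cv2.imread('pics/t0.png')
A=cv2.resize(a[225:325,290:410],None,fx=3.3,fy=3.3,interpolation=cv2.INTER_CUBIC)
B=cv2.resize(b[165:265,135:255],None,fx=3.3,fy=3.3,interpolation=cv2.INTER_CUBIC)
cv2.imwrite('pics/crop0.png',np.hstack([A,B]))
def blobs(im,box):
    h=cv2.cvtColor(im,cv2.COLOR_BGR2HSV); m=cv2.inRange(h,(4,170,120),(14,255,255))
    k=np.zeros_like(m);x0,y0,x1,y1=box;k[y0:y1,x0:x1]=m[y0:y1,x0:x1]
    n,l,st,ce=cv2.connectedComponentsWithStats(k)
    return [(st[i].tolist(),ce[i].round(1).tolist()) for i in range(1,n) if st[i][4]>8]
print(blobs(a,(295,230,410,310)));print(blobs(b,(135,175,230,230)))
# deck: blue
h=cv2.cvtColor(b,cv2.COLOR_BGR2HSV);m=cv2.inRange(h,(100,90,50),(125,255,255));k=np.zeros_like(m);k[185:265,265:360]=m[185:265,265:360]
c=max(cv2.findContours(k,cv2.RETR_EXTERNAL,cv2.CHAIN_APPROX_NONE)[0],key=cv2.contourArea)
r=cv2.minAreaRect(c);print(r)
P=np.array([onz('top',p,.046)[:2] for p in cv2.boxPoints(r)]);print(P,P.mean(0))
# pads: dark
g=b[185:265,265:360].max(2);n,l,st,ce=cv2.connectedComponentsWithStats((g<60).astype(np.uint8))
for i in range(1,n):
    if st[i][4]>25:print(st[i],ce[i]+[265,185],onz('top',ce[i]+[265,185],.056))
E
python3 m.py
```

```text
[([355, 238, 15, 24, 196], [360.5, 250.2]), ([314, 246, 10, 18, 122], [318.3, 254.7]), ([381, 276, 12, 18, 110], [386.0, 284.7])]
[([209, 191, 8, 8, 48], [212.6, 194.2]), ([143, 203, 11, 8, 60], [147.9, 206.9]), ([170, 205, 13, 10, 95], [176.3, 209.7])]
((312.0616455078125, 224.16439819335938), (64.43348693847656, 50.3533821105957), 6.009006023406982)
[[ 0.4509732  -0.00102541]
 [ 0.600566   -0.01693646]
 [ 0.58034063 -0.20846846]
 [ 0.43117967 -0.18949293]] [ 0.51576487 -0.10398082]
```

View pics/crop0.png

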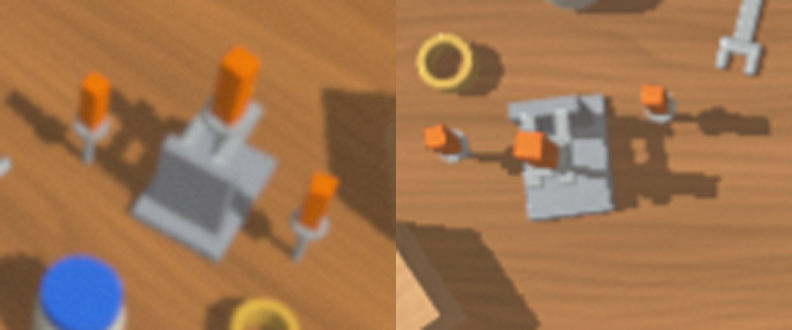

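The crop shows the probe in the fork (scene 361,250; top 176,210) is clearly the largest. The two loose-standing ones, at scene (318,255) and (386,285), are smaller decoys. The job's probe is therefore the middle one. Next I'll triangulate it and work out the approach.

Run:
```python
from h import *
def tri(u,v):
    o1,d1=ray('scene',u);o2,d2=ray('top',v);d1/=np.linalg.norm(d1);d2/=np.linalg.norm(d2)
    t=np.linalg.lstsq(np.c_[d1,-d2],o2-o1,rcond=None)[0];p,q=o1+t[0]*d1,o2+t[1]*d2
    return ((p+q)/2).round(4),np.linalg.norm(p-q).round(4)
P=tri((360.5,250.2),(176.3,209.7));print(P,onz('scene',(360.5,250.2),.136),onz('top',(176.3,209.7),.14))
print(tri((318.3,254.7),(212.6,194.2)),tri((386,284.7),(147.9,206.9)))
# grey prongs / holder contour in top, yaw
b=cv2.imread('pics/t0.png');h=cv2.cvtColor(b,cv2.COLOR_BGR2HSV)
m=cv2.inRange(h,(0,0,70),(180,60,255));k=np.zeros_like(m);k[185:240,166:206]=m[185:240,166:206]
c=max(cv2.findContours(k,cv2.RETR_EXTERNAL,cv2.CHAIN_APPROX_NONE)[0],key=cv2.contourArea);r=cv2.minAreaRect(c);print(r)
print([onz('top',p,0.0)[:2].round(3) for p in cv2.boxPoints(r)])
s=manip.state();R=np.array(s['ee_rot']);T=np.array([P[0][0],P[0][1],.25]);print('xyz mm',R.T@(T-s['position'])*1000)
y=-6.1*np.pi/180;c=np.array([.5158,-.104])
for i,(X,Y) in enumerate([(-36,-62),(-36,0),(-36,62),(36,-62),(36,0),(36,62)]):
    p=c+np.array([[np.cos(y),-np.sin(y)],[np.sin(y),np.cos(y)]])@[X/1e3,Y/1e3];q=proj('top',[*p,.056])
    cv2.circle(b,tuple(int(v) for v in q.round()),5,(0,255,255),1);print(i+1,p.round(4),q.round(1))
cv2.imwrite('pics/pads.png',cv2.resize(b[180:270,260:365],None,fx=4,fy=4,interpolation=cv2.INTER_CUBIC))
```

```text
(array([0.5444, 0.2778, 0.1438]), np.float64(0.0012)) [0.5393741  0.27506715 0.136     ] [0.54465136 0.27911909 0.14      ]
(array([0.5959, 0.1864, 0.0952]), np.float64(0.0013)) (array([0.5589, 0.3709, 0.0966]), np.float64(0.0001))
((185.2077178955078, 212.16156005859375), (36.3421745300293, 29.148162841796875), 82.87498474121094)
[array([0.608, 0.336]), array([0.619, 0.247]), array([0.507, 0.23 ]), array([0.496, 0.318])]
xyz mm [-447.83858808 -158.36609815  -19.60507   ]
1 [ 0.4734 -0.1618] [332.3 238. ]
2 [ 0.48   -0.1002] [311.2 235.7]
3 [ 0.4866 -0.0385] [290.2 233.5]
4 [ 0.545  -0.1695] [334.4 213.8]
5 [ 0.5516 -0.1078] [313.6 211.5]
6 [ 0.5582 -0.0462] [292.7 209.3]
```

View pics/pads.png

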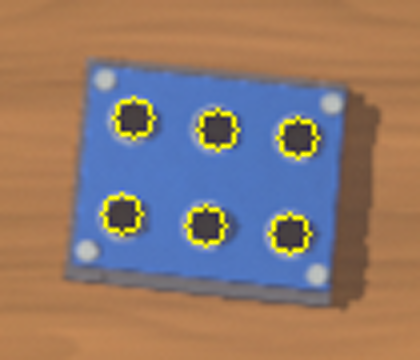

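Projected pad positions fall exactly on all six pads. Moving above the probe.

Call:
step_arm([
  [-45, -16, -10],
  [-90, -32, -20],
  [-135, -48, -30],
  [-180, -64, -30],
  [-224, -79, -30],
], grip=[0, 0, 0, 0, 0], twist=[-0.1, -0.2, -0.3, -0.4, -0.42])

```text
t: 0.6
position: [0.3523, 0.4146, 0.2614]
ee_rot: [[-0.989, -0.145, 0.0], [-0.145, 0.989, 0.0], [-0.0, 0.0, -1.0]]
force: [0.7, 1.0, -0.4]
finger_gap: 0.0858
```

```bash
cat > go.py <<'E'
import sys
from h import *
s=manip.state();R=np.array(s['ee_rot']);T=np.array([float(v) for v in sys.argv[1:4]])
print('t',s['t'],'pos',np.round(s['position'],4),'F',np.round(s['force'],2),'gap',s['finger_gap'],'yawY',np.degrees(np.arctan2(R[1,1],R[0,1])).round(2),'z',R[:,2].round(4));print('xyz mm',(R.T@(T-s['position'])*1000).round(1))
E
python3 go.py .5444 .2778 .26
```

```text
t 0.6 pos [0.3523 0.4146 0.2614] F [ 0.65  0.98 -0.36] gap 0.08578634608928448 yawY 98.34 z [ 3.e-04  2.e-04 -1.e+00]
xyz mm [-170.2 -163.2    1.5]
```

Call:
step_arm([
  [-35, -33, 0],
  [-70, -66, 0],
  [-105, -100, 0],
  [-140, -133, 0],
  [-170, -163, 0],
], grip=[0, 0, 0, 0, 0], twist=[0, 0, 0, 0, 0])

```text
t: 1.1
position: [0.544, 0.277, 0.2606]
ee_rot: [[-0.99, -0.142, -0.001], [-0.142, 0.99, -0.0], [0.001, -0.0, -1.0]]
force: [0.8, 0.5, 1.7]
finger_gap: 0.0855
```

```bash
python3 go.py .5444 .2778 .26
python3 - <<'E'
from h import *
import json
print(cams.calibration('wrist'));grab('wrist','w0.png')
E
```

```text
t 1.1 pos [0.544  0.277  0.2606] F [0.8  0.53 1.74] gap 0.08549590969768442 yawY 98.15 z [-8.e-04 -4.e-04 -1.e+00]
xyz mm [-0.5  0.8  0.6]
{'vertical_fov': 67.3932505480826, 'cx': 281.6589537896186, 'cy': 212.2919806332464, 'k1': -0.05608605552287797, 'origin': array([0.47242315, 0.26731488, 0.40436377]), 'orientation': array([[-1.41258442e-01, -9.51587120e-01, -2.72998178e-01],
       [ 9.89972260e-01, -1.36056475e-01, -3.79942103e-02],
       [-9.88368596e-04, -2.75627627e-01,  9.61263978e-01]])}
```

View pics/w0.png

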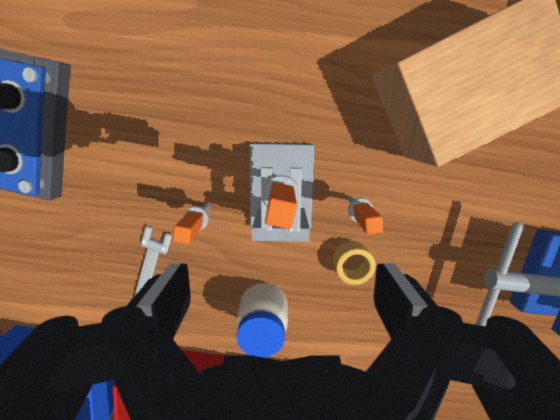

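Wrist view: the fork holder is at (282,190), aligned with the tool. The handle is at (282,205), with the bright top face at its lower end (281,213), and turned a few degrees. Measuring the top face.

Run:
```python
from h import *
b=cv2.imread('pics/w0.png');c=cams.calibration('wrist');h=cv2.cvtColor(b,cv2.COLOR_BGR2HSV)
m=cv2.inRange(h,(4,150,100),(16,255,255));k=np.zeros_like(m);k[170:240,255:310]=m[170:240,255:310]
v=h[...,2][k>0];t,_=cv2.threshold(v.reshape(-1,1),0,255,cv2.THRESH_OTSU);print('otsu',t)
for nm,q in(('all',k),('top',((k>0)&(h[...,2]>t)).astype(np.uint8)),('side',((k>0)&(h[...,2]<=t)).astype(np.uint8))):
    C=max(cv2.findContours(q,cv2.RETR_EXTERNAL,cv2.CHAIN_APPROX_NONE)[0],key=cv2.contourArea);r=cv2.minAreaRect(C)
    P=np.array([onz('wrist',p,.171,c)[:2] for p in cv2.boxPoints(r)]);e=P[1]-P[0];e2=P[2]-P[1]
    print(nm,r,P.mean(0).round(4),np.linalg.norm(e).round(4),np.linalg.norm(e2).round(4),np.degrees(np.arctan2(e[1],e[0])))
# grey holder yaw, prong edges
m=cv2.inRange(h,(0,0,110),(180,70,255));k=np.zeros_like(m);k[135:250,240:325]=m[135:250,240:325]
C=max(cv2.findContours(k,cv2.RETR_EXTERNAL,cv2.CHAIN_APPROX_NONE)[0],key=cv2.contourArea);r=cv2.minAreaRect(C);P=np.array([onz('wrist',p,0.01,c)[:2] for p in cv2.boxPoints(r)])
print(r,P.round(4))
cv2.imwrite('pics/w0c.png',cv2.resize(b[135:255,230:330],None,fx=5,fy=5,interpolation=cv2.INTER_CUBIC))
```

```text
otsu 179.0
all ((282.0581359863281, 205.29867553710938), (28.073265075683594, 43.097660064697266), 8.972625732421875) [0.539  0.2711] 0.0341 0.0211 178.4649270596144
top ((280.9231262207031, 213.38462829589844), (27.06402587890625, 26.279563903808594), 11.309932708740234) [0.5453 0.2711] 0.0211 0.0206 176.2483357905387
side ((279.4470520019531, 193.51174926757812), (23.32002067565918, 28.634817123413086), 77.47119140625) [0.5299 0.2678] 0.0215 0.018 110.55735801042441
((281.5, 192.5), (97.0, 63.0), 90.0) [[0.5095 0.2266]
 [0.499  0.3033]
 [0.6247 0.324 ]
 [0.6364 0.2404]]
```

View pics/w0c.png

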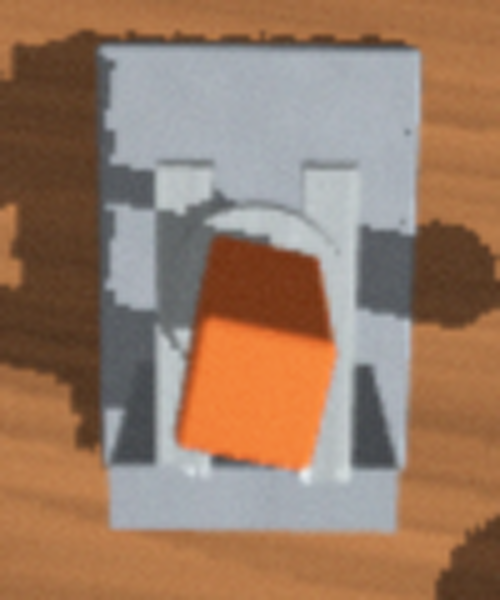

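The crop shows the collar on the two prongs and the handle turned about 12° against the fork. Computing the fork point from the prong ends.

```bash
python3 - <<'E'
from h import *
c=cams.calibration('wrist')
F=onz('wrist',(281.3,168.2),.095,c);N=onz('wrist',(281.2,230),.095,c);d=F-N
print(F,N,np.linalg.norm(d),np.degrees(np.arctan2(d[1],d[0])),'fork',(N+d*22/62).round(4))
E
python3 go.py .545 .2715 .122
```

```text
[0.5215645  0.26763395 0.095     ] [0.58526344 0.27625645 0.095     ] 0.06427986921917912 -172.2911071494716 fork [0.5627 0.2732 0.095 ]
t 1.15 pos [0.5492 0.2723 0.2604] F [ 4.96 -2.38  1.  ] gap 0.08550607003460707 yawY 97.85 z [ 0.0041 -0.0043 -1.    ]
xyz mm [  4.7   0.4 138.4]
```

The calibration used there was read after the arm had settled 5 mm further. I'll redo it with the pose from the moment of the picture.

```bash
cat > w.py <<'E'
from h import *
c=dict(cams.calibration('wrist'));c['origin']=np.array([0.47242315, 0.26731488, 0.40436377]);c['orientation']=np.array([[-1.41258442e-01,-9.51587120e-01,-2.72998178e-01],[9.89972260e-01,-1.36056475e-01,-3.79942103e-02],[-9.88368596e-04,-2.75627627e-01,9.61263978e-01]])
F=onz('wrist',(281.3,168.2),.095,c);N=onz('wrist',(281.2,230),.095,c);d=N-F
print('fork',(F+d*22/62).round(4),np.degrees(np.arctan2(d[1],d[0])),np.linalg.norm(d))
P=np.array([onz('wrist',p,.171,c)[:2] for p in cv2.boxPoints(((280.9231,213.3846),(27.064,26.28),11.31))]);e=P[1]-P[0]
print('top',P.mean(0),np.degrees(np.arctan2(e[1],e[0])))
E
python3 w.py; python3 go.py .542 .276 .122
```

```text
fork [0.5382 0.276  0.095 ] 8.010323981776125 0.06425142302850011
top [0.53977273 0.27611903] 176.54622777728176
t 1.15 pos [0.5492 0.2723 0.2604] F [ 4.96 -2.38  1.  ] gap 0.08550607003460707 yawY 97.85 z [ 0.0041 -0.0043 -1.    ]
xyz mm [  7.1   5.3 138.3]
```

Call:
step_arm([
  [1, -2, 0],
  [1, -2, 15],
  [1, -2, 30],
  [1, -2, 40],
  [1, -2, 50],
], grip=[0, 0, 0, 0, 0], twist=[0.1, 0.205, 0.205, 0.205, 0.205])

```text
t: 1.65
position: [0.541, 0.2768, 0.2097]
ee_rot: [[-0.998, 0.06, -0.002], [0.06, 0.998, -0.001], [0.002, -0.001, -1.0]]
force: [-0.1, 0.1, -0.4]
finger_gap: 0.0851
```

```bash
python3 go.py .5415 .2765 .12;python3 - <<'E'
from h import *
import pickle
pickle.dump(cams.calibration('wrist'),open('c1.pkl','wb'));grab('wrist','w1.png')
E
python3 go.py .5415 .2765 .12
```

```text
t 1.65 pos [0.541  0.2768 0.2097] F [-0.1   0.08 -0.42] gap 0.0850506436083509 yawY 86.57 z [-1.8e-03 -6.0e-04 -1.0e+00]
xyz mm [-0.7 -0.2 89.7]
t 1.7 pos [0.5401 0.2765 0.2079] F [-0.1  -0.58 -0.54] gap 0.08493407759562914 yawY 86.55 z [-0.0045 -0.0016 -1.    ]
xyz mm [-1.8  0.3 87.9]
```

View pics/w1.png

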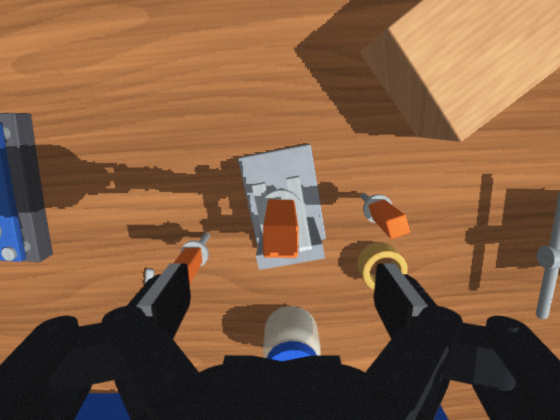

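Handle at (281,228) is centred between the fingers and square to the jaws. The decoys at (195,255) and (392,217) lie outside the finger path. Descending and gripping.

Call:
step_arm([
  [0, 0, 25],
  [0, 0, 50],
  [0, 0, 70],
  [0, 0, 83],
  [0, 0, 90],
], grip=[0, 0, 0, 0, 0], twist=[0, 0, 0, 0, 0])

```text
t: 2.2
position: [0.5411, 0.2767, 0.1199]
ee_rot: [[-0.998, 0.061, -0.002], [0.061, 0.998, -0.001], [0.002, -0.001, -1.0]]
force: [-0.2, 1.1, 0.3]
finger_gap: 0.0857
```

Call:
step_arm([
  [0, 0, 0],
  [0, 0, 0],
  [0, 0, 0],
  [0, 0, 0],
  [0, 0, 0],
], grip=[60, 255, 255, 255, 255], twist=[0, 0, 0, 0, 0])

```text
t: 2.7
position: [0.5426, 0.2769, 0.1224]
ee_rot: [[-0.998, 0.062, 0.002], [0.062, 0.998, 0.001], [-0.002, 0.001, -1.0]]
force: [0.3, -0.5, 2.2]
finger_gap: 0.0213
```

Call:
step_arm([
  [0, 0, 0],
  [0, 0, 0],
  [0, 0, 0],
  [0, 0, 0],
  [0, 0, 0],
], grip=[255, 255, 255, 255, 255], twist=[0, 0, 0, 0, 0])

```text
t: 3.2
position: [0.5426, 0.2769, 0.1224]
ee_rot: [[-0.998, 0.062, 0.002], [0.062, 0.998, 0.001], [-0.002, 0.001, -1.0]]
force: [-0.9, -0.4, 6.1]
finger_gap: 0.0215
```

Call:
step_arm([
  [0, 0, -15],
  [0, 0, -35],
  [0, 0, -60],
  [0, 0, -85],
  [0, 0, -110],
], grip=[255, 255, 255, 255, 255], twist=[0, 0, 0, 0, 0])

```text
t: 3.7
position: [0.5411, 0.2765, 0.2318]
ee_rot: [[-0.998, 0.062, -0.002], [0.062, 0.998, -0.001], [0.002, -0.001, -1.0]]
force: [-0.1, 0.1, -2.5]
finger_gap: 0.0215
```

Call:
step_arm([
  [0, 0, 0],
  [0, 0, 0],
  [0, 0, 0],
  [0, 0, 0],
  [0, 0, 0],
], grip=[255, 255, 255, 255, 255], twist=[0, 0, 0, 0, 0])

```text
t: 4.2
position: [0.541, 0.2764, 0.2295]
ee_rot: [[-0.998, 0.062, -0.003], [0.062, 0.998, -0.001], [0.003, -0.001, -1.0]]
force: [-0.3, -0.7, -1.5]
finger_gap: 0.0216
```

```bash
python3 go.py .4866 -.0385 .2
python3 - <<'E'
from h import *
a=grab('scene','s1.png');p=proj('scene',[.5426,.2769,.18]).astype(int);print(p)
c=cv2.resize(a[p[1]-60:p[1]+60,p[0]-70:p[0]+70],None,fx=5,fy=5,interpolation=cv2.INTER_CUBIC);cv2.imwrite('pics/s1c.png',c)
E
```

```text
t 4.2 pos [0.541  0.2764 0.2295] F [-0.27 -0.67 -1.55] gap 0.021554998951800707 yawY 86.46 z [-0.0029 -0.001  -1.    ]
xyz mm [  34.8 -317.6   30. ]
[363 240]
```

View pics/s1c.png

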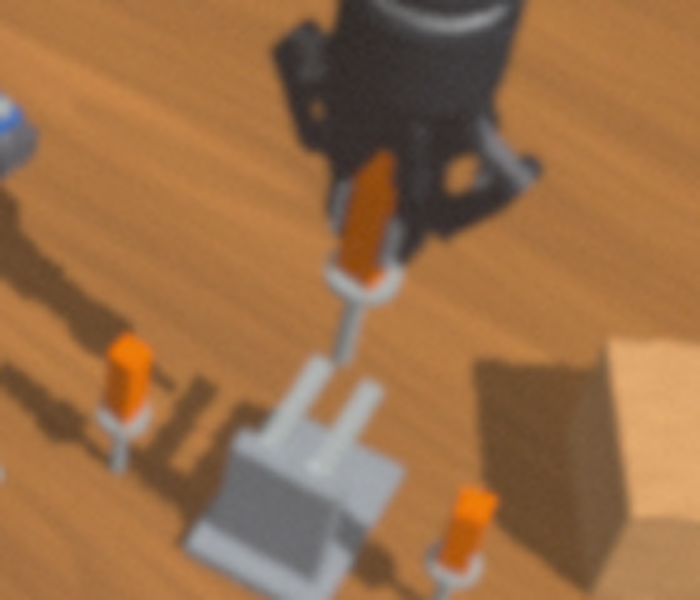

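Probe is held and hanging straight, tip at crop (342,362) clear of the fork. I'll check the tip offset, then traverse to pad 3 (near left).

Run:
```python
from h import *
print('tip',onz('scene',(361.4,252),.132),'handle top',onz('scene',(370.2,211.5),.278))
```

```text
tip [0.53980013 0.27877823 0.132     ] handle top [0.53278293 0.27244496 0.278     ]
```

Call:
step_arm([
  [4, -35, 0],
  [9, -80, 0],
  [13, -125, 0],
  [18, -170, 0],
  [23, -215, 0],
], grip=[255, 255, 255, 255, 255], twist=[0, 0, 0, 0, 0])

```text
t: 4.75
position: [0.505, 0.062, 0.231]
ee_rot: [[-0.998, 0.061, -0.0], [0.061, 0.998, -0.0], [0.0, -0.0, -1.0]]
force: [1.5, 0.1, -1.2]
finger_gap: 0.0211
```

Call:
step_arm([
  [5, -45, 0],
  [10, -80, 10],
  [12, -100, 30],
  [12, -103, 50],
  [12, -103, 55],
], grip=[255, 255, 255, 255, 255], twist=[0, 0, 0, 0, 0])

```text
t: 5.25
position: [0.4851, -0.039, 0.1737]
ee_rot: [[-0.998, 0.064, -0.005], [0.064, 0.998, 0.001], [0.005, 0.001, -1.0]]
force: [0.5, 0.5, -2.1]
finger_gap: 0.0214
```

```bash
python3 go.py .4866 -.0385 .170
```

```text
t 5.25 pos [ 0.4851 -0.039   0.1737] F [ 0.5   0.53 -2.11] gap 0.02135143757402239 yawY 86.34 z [-0.0051  0.0014 -1.    ]
xyz mm [-1.4  0.6  3.7]
```

Call:
step_arm([
  [-1, 0, 2],
  [-1, 0, 4],
  [-1, 0, 5],
  [-1, 0, 6],
  [-1, 0, 6],
], grip=[255, 255, 255, 255, 255], twist=[0, 0, 0, 0, 0])

```text
t: 5.75
position: [0.4886, -0.0383, 0.1707]
ee_rot: [[-0.998, 0.061, 0.001], [0.061, 0.998, -0.0], [-0.001, -0.0, -1.0]]
force: [0.3, 0.2, -2.0]
finger_gap: 0.0213
```

Call:
step_arm([
  [0, 0, 0],
  [0, 0, 0],
  [0, 0, 0],
  [0, 0, 0],
  [0, 0, 0],
], grip=[255, 255, 255, 255, 255], twist=[0, 0, 0, 0, 0])

```text
t: 6.25
position: [0.4883, -0.0386, 0.1703]
ee_rot: [[-0.998, 0.062, 0.0], [0.062, 0.998, 0.0], [-0.0, 0.0, -1.0]]
force: [0.7, 0.3, -1.4]
finger_gap: 0.0214
```

```bash
python3 go.py .4866 -.0385 .170
```

```text
t 6.25 pos [ 0.4883 -0.0386  0.1703] F [ 0.68  0.35 -1.4 ] gap 0.02140984229317166 yawY 86.45 z [ 0.  0. -1.]
xyz mm [1.7 0.  0.3]
```

Call:
step_arm([
  [1, 0, 2],
  [1, 0, 4],
  [1, 0, 5],
  [1, 0, 6],
  [1, 0, 6],
], grip=[255, 255, 255, 255, 255], twist=[0, 0, 0, 0, 0])

```text
t: 6.75
position: [0.4871, -0.0385, 0.164]
ee_rot: [[-0.998, 0.062, -0.0], [0.062, 0.998, 0.0], [0.001, 0.0, -1.0]]
force: [0.3, 0.0, -1.6]
finger_gap: 0.0214
```

Call:
step_arm([
  [0, 0, 0.5],
  [0, 0, 1],
  [0, 0, 1],
  [0, 0, 1],
  [0, 0, 1],
], grip=[255, 255, 255, 255, 255], twist=[0, 0, 0, 0, 0])

```text
t: 7.25
position: [0.4873, -0.0385, 0.1633]
ee_rot: [[-0.998, 0.062, 0.0], [0.062, 0.998, 0.0], [-0.0, 0.0, -1.0]]
force: [0.6, -0.1, -1.1]
finger_gap: 0.0215
```

Call:
step_arm([
  [0, 0, 0.5],
  [0, 0, 1],
  [0, 0, 1.5],
  [0, 0, 1.5],
  [0, 0, 1.5],
], grip=[255, 255, 255, 255, 255], twist=[0, 0, 0, 0, 0])

```text
t: 7.75
position: [0.4872, -0.0385, 0.1617]
ee_rot: [[-0.998, 0.062, -0.0], [0.062, 0.998, -0.0], [0.0, -0.0, -1.0]]
force: [-0.4, -0.1, -1.2]
finger_gap: 0.0216
```

Call:
step_arm([
  [0, 0, 0.5],
  [0, 0, 1],
  [0, 0, 1.5],
  [0, 0, 1.5],
  [0, 0, 1.5],
], grip=[255, 255, 255, 255, 255], twist=[0, 0, 0, 0, 0])

```text
t: 8.25
position: [0.4873, -0.0385, 0.1603]
ee_rot: [[-0.998, 0.062, -0.0], [0.062, 0.998, 0.0], [0.0, 0.0, -1.0]]
force: [0.1, -0.2, -1.8]
finger_gap: 0.0215
```

Call:
step_arm([
  [0, 0, 0.5],
  [0, 0, 1],
  [0, 0, 1.5],
  [0, 0, 1.5],
  [0, 0, 1.5],
], grip=[255, 255, 255, 255, 255], twist=[0, 0, 0, 0, 0])

```text
t: 8.75
position: [0.4873, -0.0385, 0.1588]
ee_rot: [[-0.998, 0.062, -0.0], [0.062, 0.998, -0.0], [0.0, -0.0, -1.0]]
force: [0.1, -0.0, -1.9]
finger_gap: 0.0215
```

Call:
step_arm([
  [0, 0, 0.3],
  [0, 0, 0.6],
  [0, 0, 1],
  [0, 0, 1],
  [0, 0, 1],
], grip=[255, 255, 255, 255, 255], twist=[0, 0, 0, 0, 0])

```text
t: 9.25
position: [0.4873, -0.0385, 0.1578]
ee_rot: [[-0.998, 0.062, -0.0], [0.062, 0.998, 0.0], [0.0, 0.0, -1.0]]
force: [-0.6, 0.5, -2.0]
finger_gap: 0.0212
```

Call:
step_arm([
  [0, 0, 0.3],
  [0, 0, 0.6],
  [0, 0, 1],
  [0, 0, 1],
  [0, 0, 1],
], grip=[255, 255, 255, 255, 255], twist=[0, 0, 0, 0, 0])

```text
t: 9.75
position: [0.4873, -0.0385, 0.1568]
ee_rot: [[-0.998, 0.062, -0.0], [0.062, 0.998, -0.0], [0.0, -0.0, -1.0]]
force: [-0.3, -0.5, -1.5]
finger_gap: 0.0213
```

Call:
step_arm([
  [0, 0, 0.3],
  [0, 0, 0.6],
  [0, 0, 1],
  [0, 0, 1],
  [0, 0, 1],
], grip=[255, 255, 255, 255, 255], twist=[0, 0, 0, 0, 0])

```text
t: 10.25
position: [0.4873, -0.0385, 0.1558]
ee_rot: [[-0.998, 0.062, -0.0], [0.062, 0.998, -0.0], [0.0, -0.0, -1.0]]
force: [0.9, -0.7, -1.1]
finger_gap: 0.0213
```

Call:
step_arm([
  [0, 0, 0.3],
  [0, 0, 0.6],
  [0, 0, 1],
  [0, 0, 1],
  [0, 0, 1],
], grip=[255, 255, 255, 255, 255], twist=[0, 0, 0, 0, 0])

```text
t: 10.75
position: [0.4875, -0.0386, 0.1555]
ee_rot: [[-0.998, 0.062, 0.001], [0.062, 0.998, -0.0], [-0.001, -0.0, -1.0]]
force: [-1.7, 0.4, 5.3]
finger_gap: 0.0214
```

Contact at TCP z ≈ 0.1555 with about 7 N (stiffness about 10 N/mm), so no pad moved. Next is pad 2 (near middle): first check at +2.3 mm over this height.

Call:
step_arm([
  [0, 0, -6],
  [0, 0, -10],
  [1, -20, -10],
  [2, -45, -10],
  [2.8, -62, -10],
], grip=[255, 255, 255, 255, 255], twist=[0, 0, 0, 0, 0])

```text
t: 11.25
position: [0.4806, -0.1013, 0.1648]
ee_rot: [[-0.998, 0.062, 0.0], [0.062, 0.998, -0.001], [-0.0, -0.001, -1.0]]
force: [0.2, 0.0, -2.1]
finger_gap: 0.0217
```

Call:
step_arm([
  [0, 0, 0],
  [0, 0, 3],
  [0, 0, 5],
  [0, 0, 6.5],
  [0, 0, 7],
], grip=[255, 255, 255, 255, 255], twist=[0, 0, 0, 0, 0])

```text
t: 11.75
position: [0.4809, -0.0995, 0.159]
ee_rot: [[-0.998, 0.061, -0.0], [0.061, 0.998, 0.0], [0.0, 0.0, -1.0]]
force: [-2.8, 1.2, 9.1]
finger_gap: 0.0212
```

Call:
step_arm([
  [0, 0, 0],
  [0, 0, 0],
  [0, 0, 0],
  [0, 0, 0],
  [0, 0, 0],
], grip=[255, 255, 255, 255, 255], twist=[0, 0, 0, 0, 0])

```text
t: 12.25
position: [0.4808, -0.0995, 0.159]
ee_rot: [[-0.998, 0.06, -0.0], [0.06, 0.998, -0.0], [0.0, -0.0, -1.0]]
force: [-3.0, 0.5, 6.8]
finger_gap: 0.0217
```

Pad 2 (near middle) touches at 0.159, 3.5 mm above pad 3, so pad 2 is the high one. I'll touch pad 1 (near right) as a second level reference.

Call:
step_arm([
  [0, 0, -5],
  [0, 0, -7],
  [1, -20, -7],
  [2, -45, -7],
  [2.8, -62, -7],
], grip=[255, 255, 255, 255, 255], twist=[0, 0, 0, 0, 0])

```text
t: 12.75
position: [0.474, -0.1627, 0.1647]
ee_rot: [[-0.998, 0.061, 0.0], [0.061, 0.998, -0.0], [-0.0, -0.0, -1.0]]
force: [0.4, 0.6, -1.9]
finger_gap: 0.0215
```

Call:
step_arm([
  [0, 0, 0],
  [0, 0, 3],
  [0, 0, 5],
  [0, 0, 7],
  [0, 0, 8],
], grip=[255, 255, 255, 255, 255], twist=[0, 0, 0, 0, 0])

```text
t: 13.25
position: [0.4738, -0.1611, 0.1563]
ee_rot: [[-0.998, 0.061, -0.001], [0.061, 0.998, 0.0], [0.001, 0.0, -1.0]]
force: [-0.3, 0.2, -1.2]
finger_gap: 0.0212
```

Call:
step_arm([
  [0, 0, 0.3],
  [0, 0, 0.8],
  [0, 0, 1.3],
  [0, 0, 1.8],
  [0, 0, 1.8],
], grip=[255, 255, 255, 255, 255], twist=[0, 0, 0, 0, 0])

```text
t: 13.75
position: [0.4742, -0.162, 0.1555]
ee_rot: [[-0.998, 0.062, 0.0], [0.062, 0.998, -0.0], [-0.0, -0.0, -1.0]]
force: [-0.5, -0.7, 0.2]
finger_gap: 0.0214
```

Pad 1 touches at 0.1555 too, so the level reference is confirmed. Back to pad 2 to press gradually.

Call:
step_arm([
  [0, 0, -6],
  [0, 0, -10],
  [-1, 20, -10],
  [-2, 45, -10],
  [-2.8, 62, -10],
], grip=[255, 255, 255, 255, 255], twist=[0, 0, 0, 0, 0])

```text
t: 14.25
position: [0.4808, -0.0993, 0.1653]
ee_rot: [[-0.998, 0.062, 0.0], [0.062, 0.998, 0.0], [-0.0, 0.0, -1.0]]
force: [0.2, -0.9, -2.3]
finger_gap: 0.0213
```

Call:
step_arm([
  [0, 0, 0],
  [0, 0, 3],
  [0, 0, 5],
  [0, 0, 6],
  [0, 0, 7],
], grip=[255, 255, 255, 255, 255], twist=[0, 0, 0, 0, 0])

```text
t: 14.75
position: [0.4809, -0.101, 0.159]
ee_rot: [[-0.998, 0.063, 0.0], [0.063, 0.998, -0.0], [-0.0, -0.0, -1.0]]
force: [-2.9, 1.5, 10.1]
finger_gap: 0.0216
```

Call:
step_arm([
  [0, 0, 0.3],
  [0, 0, 0.6],
  [0, 0, 1],
  [0, 0, 1.3],
  [0, 0, 1.5],
], grip=[255, 255, 255, 255, 255], twist=[0, 0, 0, 0, 0])

```text
t: 15.25
position: [0.4811, -0.101, 0.1589]
ee_rot: [[-0.998, 0.062, 0.001], [0.062, 0.998, -0.001], [-0.001, -0.001, -1.0]]
force: [-4.3, 2.4, 13.0]
finger_gap: 0.0218
```

Call:
step_arm([
  [0, 0, 0.3],
  [0, 0, 0.6],
  [0, 0, 1],
  [0, 0, 1],
  [0, 0, 1],
], grip=[255, 255, 255, 255, 255], twist=[0, 0, 0, 0, 0])

```text
t: 15.75
position: [0.481, -0.101, 0.1579]
ee_rot: [[-0.998, 0.062, 0.001], [0.062, 0.998, -0.001], [-0.001, -0.001, -1.0]]
force: [-5.0, 1.0, 11.4]
finger_gap: 0.0215
```

Sliding now (0.1579). Continuing.

Call:
step_arm([
  [0, 0, 0.3],
  [0, 0, 0.6],
  [0, 0, 1],
  [0, 0, 1.2],
  [0, 0, 1.2],
], grip=[255, 255, 255, 255, 255], twist=[0, 0, 0, 0, 0])

```text
t: 16.25
position: [0.481, -0.101, 0.1568]
ee_rot: [[-0.998, 0.062, 0.001], [0.062, 0.998, -0.001], [-0.001, -0.001, -1.0]]
force: [-4.6, 0.8, 13.1]
finger_gap: 0.0216
```

Call:
step_arm([
  [0, 0, 0.3],
  [0, 0, 0.6],
  [0, 0, 0.9],
  [0, 0, 0.9],
  [0, 0, 0.9],
], grip=[255, 255, 255, 255, 255], twist=[0, 0, 0, 0, 0])

```text
t: 16.75
position: [0.481, -0.101, 0.1558]
ee_rot: [[-0.998, 0.062, 0.001], [0.062, 0.998, -0.001], [-0.001, -0.001, -1.0]]
force: [-4.6, 0.8, 11.7]
finger_gap: 0.0216
```

Now 0.1558. Lift off and re-touch lightly, pad 2 first, then pad 1 again for comparison (guards against slip in the grip).

Call:
step_arm([
  [0, 0, -3],
  [0, 0, -6],
  [0, 0, -6],
  [0, 0, -4],
  [0, 0, -3],
], grip=[255, 255, 255, 255, 255], twist=[0, 0, 0, 0, 0])

```text
t: 17.25
position: [0.4804, -0.1002, 0.1559]
ee_rot: [[-0.998, 0.062, -0.001], [0.062, 0.998, 0.0], [0.001, 0.0, -1.0]]
force: [-0.6, -0.3, 4.0]
finger_gap: 0.0215
```

Call:
step_arm([
  [0, 0, 0.4],
  [0, 0, 0.8],
  [0, 0, 1.2],
  [0, 0, 1.5],
  [0, 0, 1.5],
], grip=[255, 255, 255, 255, 255], twist=[0, 0, 0, 0, 0])

```text
t: 17.75
position: [0.4807, -0.1002, 0.1559]
ee_rot: [[-0.998, 0.062, -0.0], [0.062, 0.998, -0.0], [0.0, -0.0, -1.0]]
force: [-3.2, 1.1, 6.5]
finger_gap: 0.0212
```

Call:
step_arm([
  [0, 0, -5],
  [0, 0, -10],
  [1, -20, -10],
  [2, -45, -10],
  [2.8, -62, -10],
], grip=[255, 255, 255, 255, 255], twist=[0, 0, 0, 0, 0])

```text
t: 18.25
position: [0.4741, -0.1631, 0.165]
ee_rot: [[-0.998, 0.062, 0.001], [0.062, 0.998, -0.001], [-0.001, -0.001, -1.0]]
force: [-0.5, -0.5, -1.0]
finger_gap: 0.0215
```

Call:
step_arm([
  [0, 0, 0],
  [0, 0, 3],
  [0, 0, 6],
  [0, 0, 8],
  [0, 0, 8.5],
], grip=[255, 255, 255, 255, 255], twist=[0, 0, 0, 0, 0])

```text
t: 18.75
position: [0.4737, -0.1611, 0.1558]
ee_rot: [[-0.998, 0.061, -0.001], [0.061, 0.998, 0.001], [0.001, 0.001, -1.0]]
force: [0.5, 0.4, -1.8]
finger_gap: 0.0215
```

Call:
step_arm([
  [0, 0, 0.4],
  [0, 0, 0.8],
  [0, 0, 1.2],
  [0, 0, 1.5],
  [0, 0, 1.5],
], grip=[255, 255, 255, 255, 255], twist=[0, 0, 0, 0, 0])

```text
t: 19.25
position: [0.4743, -0.1619, 0.1555]
ee_rot: [[-0.998, 0.062, 0.001], [0.062, 0.998, 0.0], [-0.001, 0.0, -1.0]]
force: [-0.5, 0.2, 1.5]
finger_gap: 0.0213
```

Re-touch: pad 2 at 0.1559 and pad 1 at 0.1555, so pad 2 is level within about 0.4 mm. Returning the probe.

Call:
step_arm([
  [0, 0, -20],
  [0, 0, -50],
  [-2, 20, -76],
  [-5, 60, -78],
  [-10, 105, -78],
], grip=[255, 255, 255, 255, 255], twist=[0, 0, 0, 0, 0])

```text
t: 19.75
position: [0.4916, -0.058, 0.2345]
ee_rot: [[-0.998, 0.065, 0.004], [0.065, 0.998, -0.002], [-0.004, -0.001, -1.0]]
force: [0.9, -0.8, -2.2]
finger_gap: 0.0211
```

Call:
step_arm([
  [-4, 45, 0],
  [-8, 90, 0],
  [-12, 135, 0],
  [-16, 180, 0],
  [-20, 220, 0],
], grip=[255, 255, 255, 255, 255], twist=[0, 0, 0, 0, 0])

```text
t: 20.25
position: [0.524, 0.1627, 0.2326]
ee_rot: [[-0.998, 0.061, 0.0], [0.061, 0.998, 0.0], [-0.0, 0.0, -1.0]]
force: [1.2, 0.5, -1.3]
finger_gap: 0.0214
```

Call:
step_arm([
  [-4, 40, 0],
  [-8, 75, 0],
  [-10, 100, 0],
  [-11, 112, 0],
  [-11, 117, 0],
], grip=[255, 255, 255, 255, 255], twist=[0, 0, 0, 0, 0])

```text
t: 20.75
position: [0.5421, 0.2774, 0.2323]
ee_rot: [[-0.998, 0.06, -0.001], [0.06, 0.998, -0.001], [0.001, -0.001, -1.0]]
force: [-0.4, -1.0, -2.1]
finger_gap: 0.0216
```

Call:
step_arm([
  [0, 0, 0],
  [0, 0, 0],
  [0, 0, 0],
  [0, 0, 0],
  [0, 0, 0],
], grip=[255, 255, 255, 255, 255], twist=[0, 0, 0, 0, 0])

```text
t: 21.25
position: [0.5424, 0.276, 0.233]
ee_rot: [[-0.998, 0.063, 0.0], [0.063, 0.998, -0.0], [-0.0, -0.0, -1.0]]
force: [0.1, -0.2, -1.7]
finger_gap: 0.0215
```

```bash
python3 go.py .5425 .277 .1224
python3 - <<'E'
from h import *
a=grab('scene','s2.png');A=cv2.imread('pics/s1.png')
f=lambda a:cv2.resize(a[200:300,310:408],None,fx=4,fy=4,interpolation=cv2.INTER_CUBIC);cv2.imwrite('pics/s2c.png',np.hstack([f(A),f(a)]))
E
```

```text
t 21.25 pos [0.5424 0.276  0.233 ] F [ 0.13 -0.15 -1.71] gap 0.02151493554535424 yawY 86.41 z [ 2.e-04 -1.e-04 -1.e+00]
xyz mm [-1.000e-01  1.000e+00  1.106e+02]
```

View pics/s2c.png

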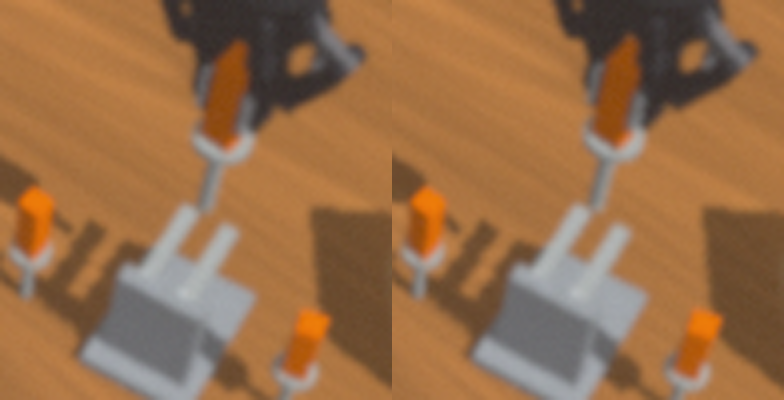

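The probe sits in the grip exactly as before (left crop is at pick-up, right is now), and fork and decoys are unmoved. Lowering into the slot.

Call:
step_arm([
  [0, 0.5, 10],
  [0, 0.5, 25],
  [0, 0.5, 45],
  [0, 0.5, 65],
  [0, 0.5, 80],
], grip=[255, 255, 255, 255, 255], twist=[0, 0, 0, 0, 0])

```text
t: 21.8
position: [0.5407, 0.2767, 0.1496]
ee_rot: [[-0.998, 0.062, -0.004], [0.062, 0.998, -0.001], [0.004, -0.002, -1.0]]
force: [-0.1, -0.8, -2.6]
finger_gap: 0.0213
```

Call:
step_arm([
  [0, 0, 8],
  [0, 0, 16],
  [0, 0, 22],
  [0, 0, 26],
  [0, 0, 27],
], grip=[255, 255, 255, 255, 255], twist=[0, 0, 0, 0, 0])

```text
t: 22.3
position: [0.5424, 0.2772, 0.1258]
ee_rot: [[-0.998, 0.062, 0.0], [0.062, 0.998, 0.0], [-0.0, 0.0, -1.0]]
force: [-0.4, 0.4, -1.9]
finger_gap: 0.0214
```

Call:
step_arm([
  [0, 0, 1],
  [0, 0, 2],
  [0, 0, 3],
  [0, 0, 3.5],
  [0, 0, 3.5],
], grip=[255, 255, 255, 255, 255], twist=[0, 0, 0, 0, 0])

```text
t: 22.8
position: [0.5424, 0.2772, 0.1225]
ee_rot: [[-0.998, 0.062, 0.0], [0.062, 0.998, 0.0], [-0.0, 0.0, -1.0]]
force: [1.0, 0.2, -1.1]
finger_gap: 0.0214
```

Call:
step_arm([
  [0, 0, 0.3],
  [0, 0, 0.6],
  [0, 0, 1],
  [0, 0, 1],
  [0, 0, 1],
], grip=[255, 255, 255, 255, 255], twist=[0, 0, 0, 0, 0])

```text
t: 23.3
position: [0.5424, 0.2772, 0.1224]
ee_rot: [[-0.998, 0.062, 0.0], [0.062, 0.998, 0.0], [-0.0, 0.0, -1.0]]
force: [-3.6, -1.7, 5.0]
finger_gap: 0.0213
```

Collar is on the prongs (force +5 N). Open gently and rise.

Call:
step_arm([
  [0, 0, -0.5],
  [0, 0, -0.5],
  [0, 0, -0.5],
  [0, 0, -0.5],
  [0, 0, -0.5],
], grip=[180, 120, 60, 0, 0], twist=[0, 0, 0, 0, 0])

```text
t: 23.8
position: [0.5423, 0.2772, 0.1217]
ee_rot: [[-0.998, 0.062, -0.0], [0.062, 0.998, -0.0], [0.0, -0.0, -1.0]]
force: [-0.1, 1.0, 0.2]
finger_gap: 0.0812
```

Call:
step_arm([
  [0, 0, 0],
  [0, 0, 0],
  [0, 0, -10],
  [0, 0, -25],
  [0, 0, -45],
], grip=[0, 0, 0, 0, 0], twist=[0, 0, 0, 0, 0])

```text
t: 24.3
position: [0.542, 0.2771, 0.1678]
ee_rot: [[-0.998, 0.062, -0.001], [0.062, 0.998, -0.0], [0.001, -0.0, -1.0]]
force: [0.6, -0.3, -0.2]
finger_gap: 0.0855
```

Call:
step_arm([
  [0, 0, -25],
  [0, 0, -55],
  [0, 0, -85],
  [0, 0, -95],
  [0, 0, -95],
], grip=[0, 0, 0, 0, 0], twist=[0, 0, 0, 0, 0])

```text
t: 24.8
position: [0.5438, 0.2777, 0.2653]
ee_rot: [[-0.998, 0.062, 0.006], [0.062, 0.998, 0.002], [-0.006, 0.002, -1.0]]
force: [-0.0, 0.1, -1.3]
finger_gap: 0.0853
```

Call:
step_arm([
  [0, 0, 0],
  [0, 0, 0],
  [0, 0, 0],
  [0, 0, 0],
  [0, 0, 0],
], grip=[0, 0, 0, 0, 0], twist=[0, 0, 0, 0, 0])

```text
t: 25.3
position: [0.542, 0.2771, 0.2611]
ee_rot: [[-0.998, 0.062, -0.001], [0.062, 0.998, -0.0], [0.001, -0.001, -1.0]]
force: [0.5, -0.3, 0.4]
finger_gap: 0.0853
```

Run:
```python
from h import *
s=manip.state();print(s['t'],s['position'],s['force'],s['finger_gap'])
a=grab('scene','s3.png');w=grab('wrist','w3.png');A=cv2.imread('pics/s0.png')
f=lambda a:cv2.resize(a[220:320,300:400],(390,390),interpolation=cv2.INTER_CUBIC);cv2.imwrite('pics/s3c.png',np.hstack([f(A),f(a)]))
```

```text
25.3 [0.54201806 0.27708053 0.26105029] [ 0.48194564 -0.26735448  0.39521029] 0.08534369516282402
```

View pics/s3c.png

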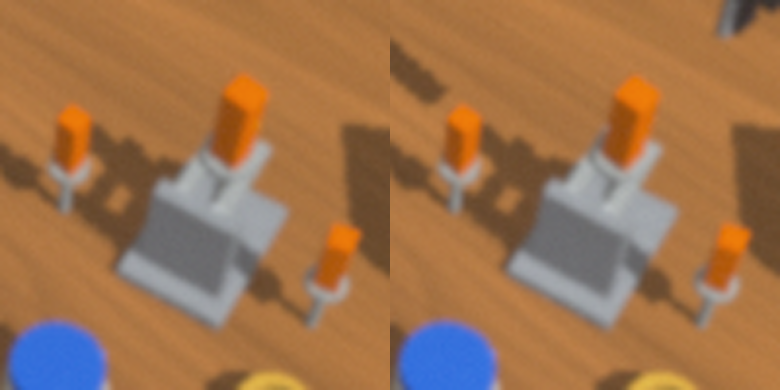

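View pics/w3.png

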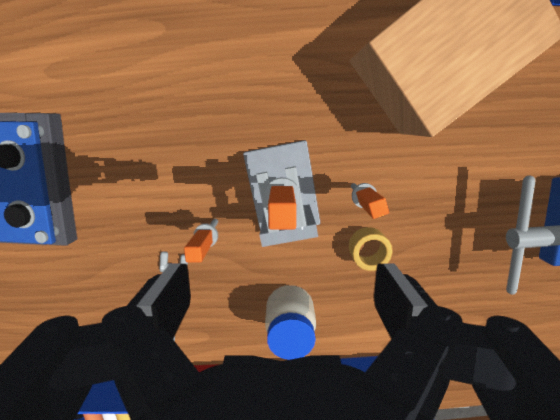

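Before and after match: the probe hangs upright in the fork (wrist 282,205), the bystanders in view are unmoved, and the gripper is open and clear. Handing in.

```bash
python3 -c "
from h import *
print(order.sign_off())"
```

```text
the job is handed in; nothing more can be done
None
```

The near middle pad (place_2) was the high one. I pressed it level, hung the probe back in its fork and handed the job in at about 25 s; no verdict is reported.

- **Finding the pad:** with light touches, pad 3 (near left) and pad 1 (near right) both made contact at a tool height of 155.5 mm. Pad 2 made contact at 159.0 mm, so it stood about 3.5 mm proud.
- **Pressing:** I pushed pad 2 down in steps of about 1 mm, with about 13–15 N on the pad. A light re-touch then put pad 2 at 155.9 mm and pad 1 at 155.5 mm, so pad 2 is within about 0.4 mm of level.
- **Not touched:** I did not feel the far three pads. I relied on the statement that only one pad is high.
- **Final pictures:** the probe hangs upright in its fork as at the start, and the gripper is open and clear of it. The things near the fork are unmoved; I did not compare the pump, screwdriver and cleaner again, but the arm never went near them.
- **One disagreement:** my first wrist-camera position for the fork was about 5 mm off, because I read the camera pose after the picture while the arm was still settling. I corrected it before gripping.

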